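Switch off the lamp and pull out its battery pack

ROBOT

A 6-joint arm with a two-finger parallel gripper is mounted at the origin on the work surface. World frame = base frame: x ahead of the robot, y to its left, z up, the work surface at z = 0. Lengths are in m, angles in rad, forces in N, time in s.
With the tool pointing down it reaches from about 0.325 to 0.75 m from the base axis. Payload 7.6 kg.
Tool frame: the origin (TCP) lies midway between the tips of the shut fingers; the grasp point (between the pads) lies 19 mm behind it; z points along the fingers, y is the direction in which the jaws open and shut (so a half turn about z gives the same grasp; the last joint's range is limited). The gripper opens to 85 mm and grips with 20 to 120 N. Pads are 22 mm wide; open, the fingers measure 114 mm over their backs; the gripper's body (76 mm by 85 mm) begins 54 mm behind the grasp point. The pads swing forward as they close: fully open they stand 13 mm farther back than shut.
Start: joints at [-1.409, 0.052, 1.401, -0, 1.689, -0.07], TCP at [0.121, -0.511, 0.231] pointing down, gripper open.
Joint ranges: [-2.9, 2.9], [-0.91, 2.17], [0.12, 2.37], [-1.06, 4.2], [0.26, 2.73], [-2.93, 2.93]. Speed limits (rad/s): [2.57, 2.57, 3.01, 3.14, 3.14, 3.14].

INTERFACE

Orientations are given as a 3x3 rotation matrix whose columns are the frame's x, y, z axes.
In Python, from station import bot gives the robot as it stands. The module is installed in compiled form; this text tells all that it offers.
- The arm moves only by the shell command python3 -m handwheel 'ROWS'. ROWS is JSON, a list of rows, each a list of 7 numbers: the gripper's target within -1 to 1 (shut at 1, half-way at 0, fully open at -1), then the shift along the tool's x, y, z in cm, then the turn, a rotation vector about the tool's x, y, z in rad. A call has 1 to 10 rows; each row is the pose to reach, as a shift and turn from the pose commanded when the call began, along the tool's axes at that moment; what a row does not reach only later rows make up. A row lasts 1/8 s, in which the tool goes at most 62.5 mm and 10.7 degrees, less where a joint would pass 70% of its speed; a pose out of reach is approached as far as the arm can. A call with a gripper value outside its range is refused whole. The fingers move at their own pace and stop on an object; the grip force is fixed at half the most. Time passes only in rows, so rows that repeat a pose let the fingers close. It gives the time, the measured TCP pose, the force and the opening at its end, in the units of the state.
- bot.sense(): the state, without advancing time (a new reading comes with each control period).
- bot.grab_frame(name): name is "scene" or "top" or "wrist"; returns a dict with "image" (400x640x3 uint8, blue, green, red), "fovy" (degrees; the focal length in pixels is half the picture's height over the tangent of half this angle, whatever the lens; pixels are square), "cx", "cy" (the principal point, pixels), "R" (3x3) and "t" (3): a world point X has camera coordinates R X + t. Camera axes: x right, y down, z forward; pixel columns grow to the right and rows downward; lengths in m; the calibration is good to about 2 mm. A picture is of the moment at which its call begins. There is no depth.
- bot.close_job(): hands the job in, once; it reports no verdict.
Trained networks look in a picture, given as the dict that the camera call returned (one of the last four; its "shot" number tells which), for a name from the list of things; names that differ only in an ending like _2 or _b are one class to them, and where a whole thing is asked for, a point or a joint stands for the part that bears it (a point fixed in the world has none). Each returns a list of dicts, best first, with "conf" (0 to 1); they miss things now and then, are a little off and sometimes report something else, mostly with a low value. They report only what shows in the picture. A call takes as long as a camera call. They do not tell look-alikes from the thing itself.
- bot.look_for(name, picture): "box" ([left, top, right, bottom] in pixels, round what is visible of it).
- bot.mark_of(name, picture): "centre" ([column, row] in pixels: a listed point, or the origin of a listed thing).
The state is a dict: "t": time; "q": joint angles; "qvel": joint speeds; "joint_efforts": joint torques, N m; "eef_pos": TCP position; "tcp_rot": TCP orientation; "ft_force": force on the tool from outside, world axes, zero at the start; "moment": the same for the moment, N m; "opening": finger opening in m.
Only numpy, scipy, OpenCV 4.12 (cv2) and the standard library are available. Lean on these libraries where they do the work, as an engineer would, in place of code of your own. Each camera call takes 0.05 s, during which the arm holds its last target.

TASK

Switch the lamp off by pressing its button fully down, then pull the battery pack by its loop out of the lamp's foot, against the spring catch. Slide the pack along the table top (do not lift it) until its pull loop lies over the middle of the square cork mat (not the round one), and leave it lying flat there. Do not push or knock over the porcelain knight or the lone pawn that stand beside it.

Things in the scene. Friction and masses are not known exactly. Their poses are not given: they have to be found in the camera images.
- lamp: Compact aluminium lamp, fixed. Foot 100 (x) x 120 (y) x 40 mm high; origin under its centre on the table, z up. The pack sticks out of the face at x = -50 mm, from a channel 32 mm wide, 26 high, 40 deep at y = 0, open to the table. At the back corner (x 40, y 46 mm) a column carries a shade 72 mm wide, top 201 mm above the table.
- button_top (a point): Centre of the top of the lamp's press button, a steel disc 22 mm across in a dark round housing 38 mm across, on top of the foot at x = -22, y = -36 mm in the lamp's frame. Released its top is 62 mm above the table and 10 mm above its housing.
- button (a joint): Travel of the lamp's sprung button: 0 released, 0.006 m fully down (about 4 N).
- pack: Grey plastic battery pack, 160 g, 120 mm long, loose, lying flat. Origin on the underside, under the centre of its block (22 x 72 x 26 mm high); a plug points to +x, a pull loop to -x. Plugged in, it lies at x = -63, y = 0 mm in the lamp's frame with the same yaw.
- pack_plug (a point): Tip of the pack's black plug, at x = 49 mm in the pack's frame, 11 mm above its underside. Plug 38 mm long, 24 wide, 20 high, with a bead on each side (30 mm over the beads). Sprung rollers in the socket hold the beads with about 8 N over the first 7 mm of the pull; the plug is clear after 40 mm.
- pack_loop (a point): Centre of the hole of the pack's pull loop, 8 mm above the table, at x = -36 mm in the pack's frame. The loop is a flat rectangle, outside 60 x 72 mm, bars 10 mm wide and 16 mm high; hole 50 mm (x) by 52 mm (y), right through to the table.
- mat_square: Square cork mat, 96 x 96 mm, paper-thin and flat on the table (nothing catches on it); origin at its centre.
- mat_round: Round cork mat, 98 mm across, paper-thin; not the target; origin at its centre.
- knight: White porcelain chess knight, 75 mm tall, foot 38 mm across, loose, beside the battery pack; origin under its foot.
- pawn: White plastic chess pawn, 48 mm tall, foot 31 mm across, loose, on the other side of the battery pack; origin under its foot.
Not all that is in view belongs to the job. Of the things that look like the lamp, the smallest one is meant.

How it is judged:
On the way, in this order (a step that is already met when the one before it is completed fails the run):
1. the button is pressed fully down while the pack is still plugged in (value of joint button above 0.0045 m and not (x of pack in the frame of lamp below -0.067 m)), for 0.1 s.
2. the pack is pulled out of the socket (x of pack in the frame of lamp below -0.103 m), for 0.1 s.
At the end, for the whole second after the job is handed in: The centre of the pack's pull loop is within 30 mm of the square mat's centre seen from above, the pack lies flat on the table (within 0.08 rad, underside within 6 mm), at rest, clear of the socket, and the button is released (horizontal distance between pack_loop and mat_square below 0.03 m and angle between pack's own z axis and vertical below 0.08 rad and height (world z) of pack below 0.006 m and linear speed of pack below 0.01 m/s and value of joint button below 0.0015 m and x of pack in the frame of lamp below -0.103 m); the robot touches nothing.
It fails at once if the battery pack is raised more than 40 mm off the table (height (world z) of pack above 0.04 m).
It fails at once if the knight is pushed more than 15 mm or tipped (distance of knight from where it was at the start of the episode above 0.015 m or angle between knight's own z axis and vertical above 0.35 rad).
It fails at once if the pawn is pushed more than 15 mm or tipped (distance of pawn from where it was at the start of the episode above 0.015 m or angle between pawn's own z axis and vertical above 0.35 rad).
It also fails if it takes over 48 s, if anything falls off the work surface, if the arm or the gripper's body presses on something with over 40 N, if the wrist force passes 120 N, or if a joint passes its speed limit or range.

## Working session

There is one attempt and no reset: what is moved stays moved. The work goes in short steps, Python scripts to look and compute and a shell command to move; the robot and the scene stay as the last step left them, time stands still between calls to the robot, and variables do not carry over. Pictures are saved under pics/ and viewed, and the job is handed in when it is done.

```bash
mkdir -p pics; cat > h.py <<'E'
import numpy as np, cv2
from station import bot
def K(p):
    f=200/np.tan(np.radians(p["fovy"])/2); return f,p["cx"],p["cy"]
def ray(p,uv):
    f,cx,cy=K(p); R=np.array(p["R"]);t=np.array(p["t"])
    d=R.T@np.array([(uv[0]-cx)/f,(uv[1]-cy)/f,1]); return -R.T@t,d/np.linalg.norm(d)
def onz(p,uv,z=0):
    c,d=ray(p,uv); return c+d*(z-c[2])/d[2]
def proj(p,X):
    f,cx,cy=K(p); c=np.array(p["R"])@np.array(X)+np.array(p["t"]); return np.array([cx+f*c[0]/c[2],cy+f*c[1]/c[2]])
def tri(obs):
    A=np.zeros((3,3));b=np.zeros(3)
    for p,uv in obs:
        c,d=ray(p,uv);M=np.eye(3)-np.outer(d,d);A+=M;b+=M@c
    X=np.linalg.solve(A,b); return X,[np.linalg.norm(proj(p,X)-uv) for p,uv in obs]
E
python3 - <<'E'
from h import *
np.set_printoptions(precision=3,suppress=True)
print(bot.sense())
for n in ["scene","top","wrist"]:
    p=bot.grab_frame(n); cv2.imwrite(f"pics/{n}0.png",p["image"]); print(n,p["fovy"],p["cx"],p["cy"],onz(p,(320,200)),ray(p,(320,200))[0])
    for k in ["lamp","button_top","pack","pack_plug","pack_loop","mat_square","mat_round","knight","pawn"]:
        print(k,[(np.round(a["centre"],1).tolist(),round(a["conf"],2),onz(p,a["centre"])[:2].round(3).tolist()) for a in bot.mark_of(k,p)][:4])
E
```

```text
{'t': 0.0, 'q': array([-1.409,  0.053,  1.402,  0.   ,  1.689, -0.07 ]), 'qvel': array([ 0.   ,  0.   , -0.001, -0.001,  0.001, -0.   ]), 'joint_efforts': array([ -0.   , -38.167, -36.019,   0.   ,   0.006,  -0.   ]), 'eef_pos': array([ 0.121, -0.511,  0.23 ]), 'tcp_rot': array([[ 0.973,  0.23 , -0.   ],
       [ 0.23 , -0.973,  0.002],
       [ 0.   , -0.002, -1.   ]]), 'ft_force': array([-0.471,  1.241,  0.522]), 'moment': array([-0.053, -0.007,  0.03 ]), 'opening': 0.08518705863742693}
scene 48.41458315233076 331.24811050888616 208.09257809783742 [0.436 0.058 0.   ] [1.133 0.058 0.519]
lamp [([372.5, 162.1], 0.92, [0.306, 0.176]), ([402.4, 270.3], 0.79, [0.635, 0.185]), ([231.9, 173.4], 0.68, [0.327, -0.128]), ([329.5, 311.4], 0.53, [0.71, 0.064])]
button_top [([356.8, 132.1], 0.63, [0.166, 0.155]), ([207.9, 152.1], 0.56, [0.233, -0.195]), ([385.3, 254.1], 0.43, [0.596, 0.163])]
pack [([362.3, 263.1], 0.8, [0.615, 0.122])]
pack_plug []
pack_loop [([344.0, 255.4], 0.77, [0.594, 0.094])]
mat_square [([297.5, 225.9], 0.74, [0.512, 0.015])]
mat_round [([268.9, 271.9], 0.94, [0.624, -0
[... 432 characters left out ...]
], 0.74, [0.332, 0.147]), ([430.1, 291.6], 0.7, [0.364, -0.172]), ([269.4, 134.5], 0.45, [0.686, 0.163]), ([261.5, 158.9], 0.45, [0.631, 0.178])]
pack [([288.3, 167.6], 0.76, [0.613, 0.12])]
pack_plug []
pack_loop [([301.4, 172.8], 0.77, [0.602, 0.092]), ([270.6, 134.8], 0.55, [0.686, 0.161])]
mat_square [([335.1, 214.3], 0.86, [0.515, 0.019])]
mat_round [([360.9, 165.3], 0.86, [0.622, -0.034])]
knight [([265.8, 219.1], 0.55, [0.502, 0.162])]
pawn [([315.8, 128.0], 0.57, [0.703, 0.064])]
wrist 70.94004264122198 323.2551160535407 195.63808151449848 [ 0.072 -0.518  0.   ] [ 0.198 -0.493  0.374]
lamp []
button_top []
pack []
pack_plug []
pack_loop []
mat_square []
mat_round []
knight []
pawn []
```

View pics/scene0.png

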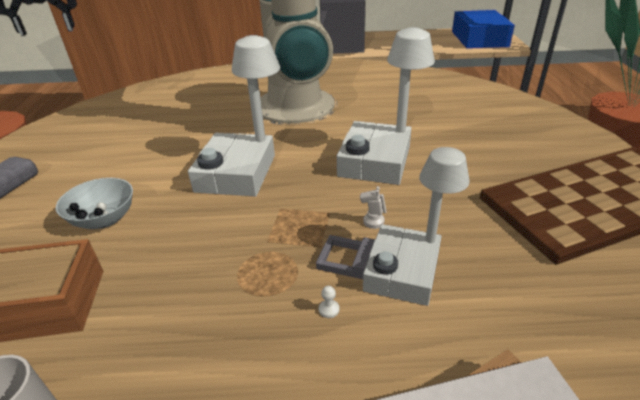

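View pics/top0.png

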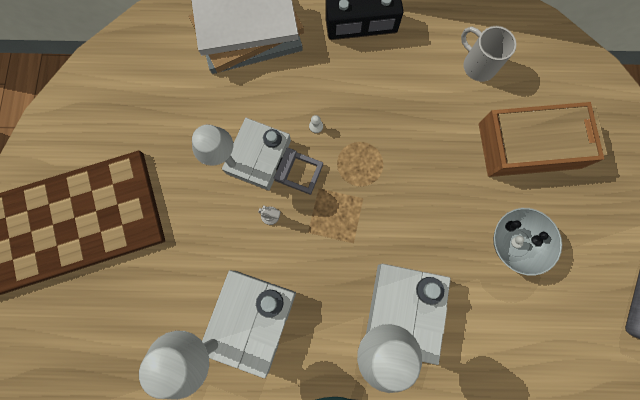

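The top view shows three lamps: A at pixel (260,158), smallest, with the dark loop at (302,173); B at (250,320); C at (405,305). B and C are larger and have no pack, so A is the one. There are two mats: the square one at (336,215) and the round one at (360,163). The knight is at (268,215), the pawn at (316,125), and there is a decoy piece in the bowl. I'll move the wrist camera there for a close check.

```bash
python3 -m handwheel '[[-1,4.6,-3.8,-0.4,0,0,0.06],[-1,9.2,-7.6,-0.8,0,0,0.12],[-1,13.8,-11.4,-1.2,0,0,0.18],[-1,18.4,-15.2,-1.6,0,0,0.24],[-1,23,-19,-2,0,0,0.3],[-1,27.6,-22.8,-2.4,0,0,0.36],[-1,32.2,-26.6,-2.8,0,0,0.42],[-1,36.8,-30.4,-3.2,0,0,0.48],[-1,41.4,-34.2,-3.6,0,0,0.54],[-1,46,-38,-4,0,0,0.58]]'; python3 -c "
from h import *
p=bot.grab_frame('top')
c=p['image'][80:260,180:420];cv2.imwrite('pics/topcrop.png',cv2.resize(c,None,fx=3.2,fy=3.2,interpolation=2))
print(bot.sense())"
```

```text
t: 2.75
eef_pos: [0.482, -0.0336, 0.2717]
tcp_rot: [[0.94, -0.342, 0.001], [-0.342, -0.94, -0.0], [0.001, 0.0, -1.0]]
ft_force: [0.9, -0.6, 0.2]
opening: 0.0851
{'t': 2.8, 'q': array([-0.13688635, -0.06789718,  1.44139318,  0.0031692 ,  1.76693502,
        1.78060361]), 'qvel': array([-0.10083001, -0.04277011,  0.0584888 , -0.02132152, -0.00132104,
       -0.22578352]), 'joint_efforts': array([ -8.07877779, -33.25600505, -36.70033693,  -1.66845962,
         0.37057213,  -0.21996563]), 'eef_pos': array([ 0.48446097, -0.02860548,  0.27122108]), 'tcp_rot': array([[ 9.40711234e-01, -3.39204801e-01,  1.57398703e-03],
       [-3.39208099e-01, -9.40706826e-01,  2.92096946e-03],
       [ 4.89853479e-04, -3.28169793e-03, -9.99994495e-01]]), 'ft_force': array([-1.38161688,  4.02180985, -1.16700515]), 'moment': array([ 0.12474858, -0.04215445, -0.00740339]), 'opening': 0.08556115960469893}
```

```bash
python3 -c "
import cv2;i=cv2.imread('pics/top0.png')[80:260,180:420];cv2.imwrite('pics/tc.png',cv2.resize(i,None,fx=3.2,fy=3.2,interpolation=2))"
```

```text
(no output)
```

View pics/tc.png

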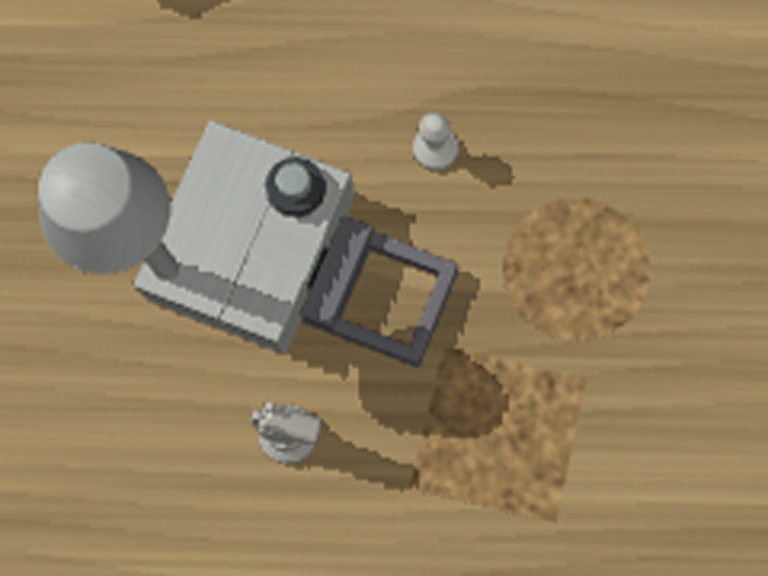

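The crop confirms lamp A: the button housing is at crop (297,185), the loop at (400,300), and the square mat at (505,440), well clear of the round one. The knight is at (290,435) and the pawn at (435,140). Next I'll take wrist views from two places.

```bash
cat > look.py <<'E'
import sys,pickle
from h import *
n=sys.argv[1]; p=bot.grab_frame("wrist"); cv2.imwrite(f"pics/{n}.png",p["image"])
o={}
for k in sys.argv[2:]:
    r=bot.mark_of(k,p); o[k]=[(a["centre"],a["conf"]) for a in r]
    print(k,[(np.round(a["centre"],1).tolist(),round(a["conf"],2),onz(p,a["centre"])[:2].round(3).tolist()) for a in r][:3])
pickle.dump((p,o),open(n+".pkl","wb"))
E
python3 look.py w1 button_top pack_loop pack lamp mat_square
python3 -m handwheel '[[-1,3,-5,0,0,0,0],[-1,6,-10,0,0,0,0],[-1,7,-11,0,0,0,0],[-1,7,-11,0,0,0,0],[-1,7,-11,0,0,0,0]]'
python3 look.py w2 button_top pack_loop pack lamp mat_square knight pawn
```

```text
button_top [([132.1, 77.6], 0.81, [0.681, 0.179]), ([449.3, 222.2], 0.7, [0.323, -0.183])]
pack_loop [([290.7, 59.9], 0.57, [0.628, -0.033]), ([148.2, 111.9], 0.37, [0.634, 0.182])]
pack [([185.3, 110.7], 0.84, [0.618, 0.131])]
lamp [([407.1, 229.6], 0.86, [0.333, -0.117]), ([146.3, 111.3], 0.71, [0.636, 0.184]), ([247.9, 294.6], 0.65, [0.306, 0.177])]
mat_square [([290.7, 149.1], 0.67, [0.517, 0.011])]
t: 3.72
eef_pos: [0.5838, 0.0428, 0.2717]
tcp_rot: [[0.939, -0.343, 0.0], [-0.343, -0.939, -0.0], [0.0, 0.0, -1.0]]
ft_force: [-0.1, -0.6, -0.2]
opening: 0.0856
button_top [([512.6, 269.0], 0.61, [0.299, -0.195]), ([317.8, 341.7], 0.55, [0.266, 0.169]), ([222.3, 140.5], 0.49, [0.662, 0.171])]
pack_loop []
pack [([264.4, 160.8], 0.74, [0.613, 0.125])]
lamp [([223.2, 157.9], 0.9, [0.638, 0.181]), ([464.3, 265.7], 0.6, [0.334, -0.119])]
mat_square [([357.3, 194.9], 0.89, [0.515, 0.012])]
knight [([272.3, 226.1], 0.92, [0.512, 0.156])]
pawn [([277.9, 80.5], 0.92, [0.709, 0.063])]
```

View pics/w1.png

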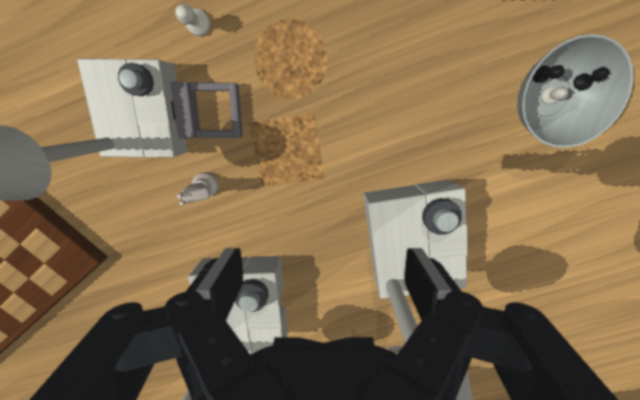

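View pics/w2.png

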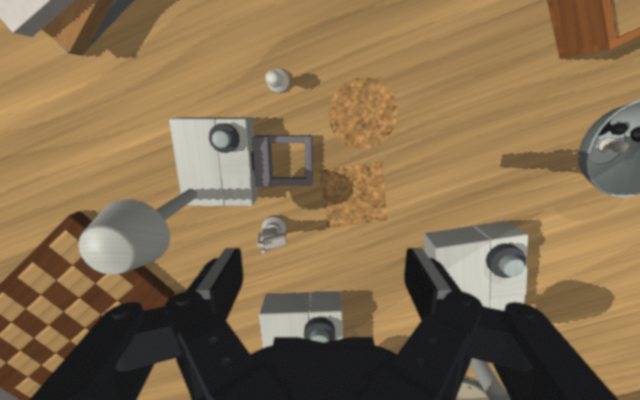

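Both wrist views show the lamp, the loop (w2 pixel 290,160), the square mat (355,195), the knight (272,230) and the pawn (278,80). Next I'll zoom in and overlay the model to check the pose.

```bash
cat > fit.py <<'E'
from h import *
import pickle
p1,o1=pickle.load(open("w1.pkl","rb"));p2,o2=pickle.load(open("w2.pkl","rb"))
print("button",tri([(p1,np.array(o1["button_top"][0][0])),(p2,np.array(o2["button_top"][2][0]))]))
for z,n in [(0,"lamp"),(0,"pack"),(0,"mat_square")]:
    i=0 if n!="lamp" else 1
    print(n,tri([(p1,np.array(o1[n][i][0])),(p2,np.array(o2[n][0][0]))]))
def model(x,y,yaw):
    c,s=np.cos(yaw),np.sin(yaw)
    W=lambda q:np.array([x+c*q[0]-s*q[1],y+s*q[0]+c*q[1],q[2]])
    return W
foot=[(-.05,-.06,.04),(.05,-.06,.04),(.05,.06,.04),(-.05,.06,.04)]
hole=[(-.124,-.026,.016),(-.074,-.026,.016),(-.074,.026,.016),(-.124,.026,.016)]
out=[(-.134,-.036,.016),(-.074,-.036,.016),(-.074,.036,.016),(-.134,.036,.016)]
import sys
x,y,yaw=map(float,sys.argv[1:4]); yaw=np.radians(yaw); W=model(x,y,yaw)
print("btn",W((-.022,-.036,.062)),"loop",W((-.099,0,.008)),"bar",W((-.129,0,.008)))
for p,n,b in [(p1,"f1",(70,40,270,190)),(p2,"f2",(160,80,410,240))]:
    l,t,r,bt=b;S=3
    im=cv2.resize(p["image"][t:bt,l:r],None,fx=S,fy=S,interpolation=2)
    for poly,col in [(foot,(0,0,255)),(hole,(0,255,0)),(out,(255,255,0))]:
        P=[(S*(proj(p,W(q))-[l,t]+.5)).round().astype(int) for q in poly]
        cv2.polylines(im,[np.array(P)],True,col,1)
    for q in [(-.022,-.036,.062)]:
        cv2.circle(im,tuple((S*(proj(p,W(q))-[l,t]+.5)).round().astype(int)),3,(0,0,255),-1)
    if len(sys.argv)>4:
        mx,my=map(float,sys.argv[4:6]);cv2.circle(im,tuple((S*(proj(p,(mx,my,0))-[l,t]+.5)).round().astype(int)),3,(255,0,0),-1)
    cv2.imwrite(f"pics/{n}_{len(sys.argv)}_{sys.argv[1]}.png",im)
E
python3 fit.py 0.635 0.181 70 0.516 0.012; ls pics
```

```text
button (array([0.66227786, 0.1469101 , 0.05962326]), [np.float64(1.573941243060548), np.float64(1.4773778088042433)])
lamp (array([ 0.63710419,  0.18396047, -0.00337831]), [np.float64(1.2746976583992544), np.float64(1.2094245836662856)])
pack (array([0.6150435 , 0.12045465, 0.0219387 ]), [np.float64(0.8505634012709273), np.float64(0.8045657739935062)])
mat_square (array([0.51698866, 0.01118556, 0.0046323 ]), [np.float64(0.4015022224224073), np.float64(0.3811638527202927)])
btn [0.66130449 0.14801404 0.062     ] loop [0.60114001 0.08797043 0.008     ] bar [0.5908794  0.05977965 0.008     ]
f1_6_0.635.png
f2_6_0.635.png
scene0.png
tc.png
top0.png
topcrop.png
w1.png
w2.png
wrist0.png
```

View pics/f1_6_0.635.png

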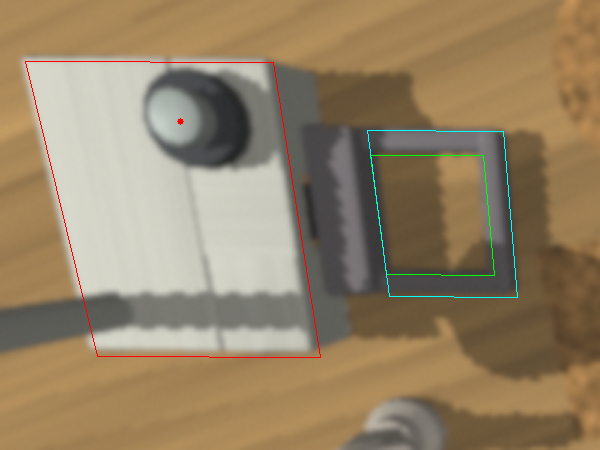

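View pics/f2_6_0.635.png

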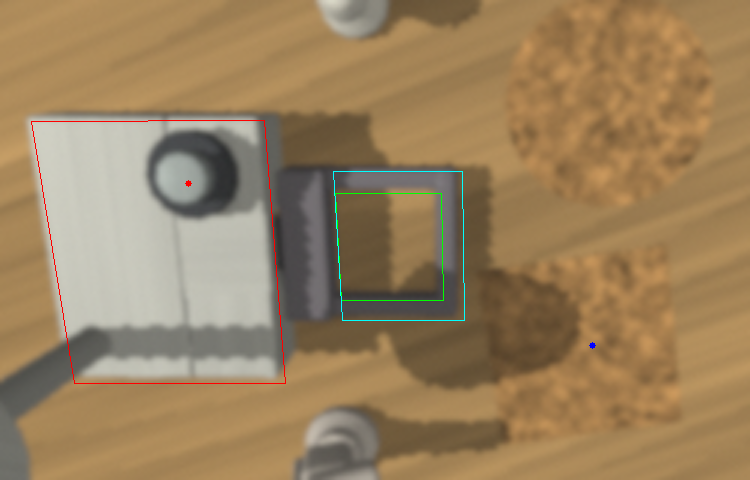

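```bash
python3 -m handwheel '[[1,2,-6,0,0,0,0],[1,4.1,-11.5,0,0,0,0],[1,4.1,-12.6,2,0,0,0],[1,4.1,-12.6,7.5,0,0,0],[1,4.1,-12.6,13,0,0,0],[1,4.1,-12.6,18,0,0,0],[1,4.1,-12.6,19.5,0,0,0],[1,4.1,-12.6,19.5,0,0,0]]'
python3 - <<'E'
from h import *
s=bot.sense();print(s["eef_pos"],s["ft_force"],s["opening"])
for n in ["wrist","top"]:
    p=bot.grab_frame(n);im=p["image"] if n=="wrist" else cv2.resize(p["image"][80:240,180:400],None,fx=3,fy=3,interpolation=2);cv2.imwrite(f"pics/press_{n}.png",im)
E
```

```text
t: 5.12
eef_pos: [0.6657, 0.1482, 0.0765]
tcp_rot: [[0.94, -0.341, -0.001], [-0.341, -0.94, -0.0], [-0.0, 0.0, -1.0]]
ft_force: [-0.3, 0.0, 1.4]
opening: -0.0002
[0.66571106 0.14818888 0.07653882] [-0.32907771  0.04527274  1.41603955] -0.00021567581638558026
```

View pics/press_wrist.png

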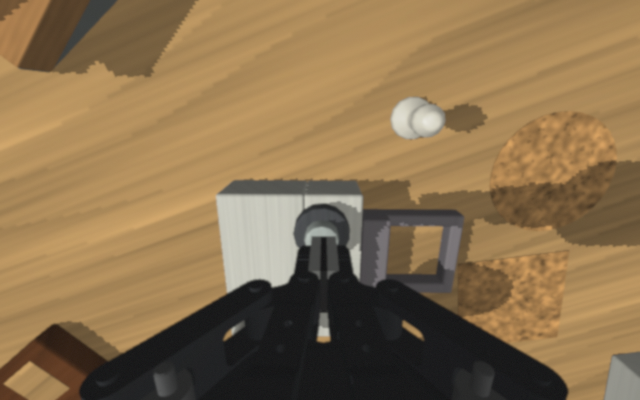

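View pics/press_top.png

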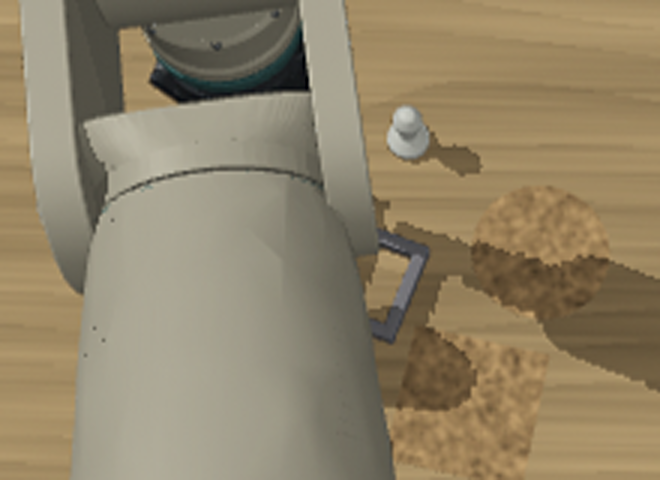

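The wrist view shows the shut tips just above the button, centred left to right at (323,238). Now I'll press it.

```bash
python3 -m handwheel '[[1,0,0,1.0,0,0,0],[1,0,0,1.6,0,0,0],[1,0,0,2.0,0,0,0],[1,0,0,2.1,0,0,0],[1,0,0,2.1,0,0,0],[1,0,0,2.1,0,0,0]]'
```

```text
t: 5.98
eef_pos: [0.6662, 0.1485, 0.056]
tcp_rot: [[0.94, -0.341, 0.001], [-0.341, -0.94, 0.0], [0.001, -0.0, -1.0]]
ft_force: [-1.2, -0.2, 5.8]
opening: -0.0004
```

```bash
python3 -m handwheel '[[1,0,0,0.1,0,0,0],[1,0,0,0.2,0,0,0],[1,0,0,0.2,0,0,0],[1,0,0,0.2,0,0,0]]'
```

```text
t: 6.48
eef_pos: [0.6663, 0.1486, 0.0559]
tcp_rot: [[0.94, -0.341, 0.002], [-0.341, -0.94, 0.0], [0.002, -0.001, -1.0]]
ft_force: [-5.9, -0.3, 13.5]
opening: -0.0
```

```bash
python3 -m handwheel '[[1,0,0,-1,0,0,0],[1,0,0,-4,0,0,0],[0,0,2,-6.5,0,0,0],[0,-2,7,-6.5,0,0,0],[0,-3.9,10.7,-6.5,0,0,0],[0,-3.9,10.7,-6.5,0,0,0],[0,-3.9,10.7,-6.5,0,0,0]]'
python3 look.py w3 pack_loop pack mat_square button_top lamp
```

```text
t: 7.35
eef_pos: [0.593, 0.0614, 0.1184]
tcp_rot: [[0.94, -0.341, 0.0], [-0.341, -0.94, 0.0], [0.0, -0.0, -1.0]]
ft_force: [0.8, -0.0, 0.1]
opening: 0.0429
pack_loop []
pack [([251.0, 189.2], 0.68, [0.618, 0.127])]
mat_square [([393.9, 240.6], 0.97, [0.517, 0.012])]
button_top [([177.0, 169.7], 0.7, [0.659, 0.185])]
lamp [([190.2, 192.3], 0.76, [0.635, 0.184]), ([540.4, 340.7], 0.76, [0.333, -0.115])]
```

View pics/w3.png

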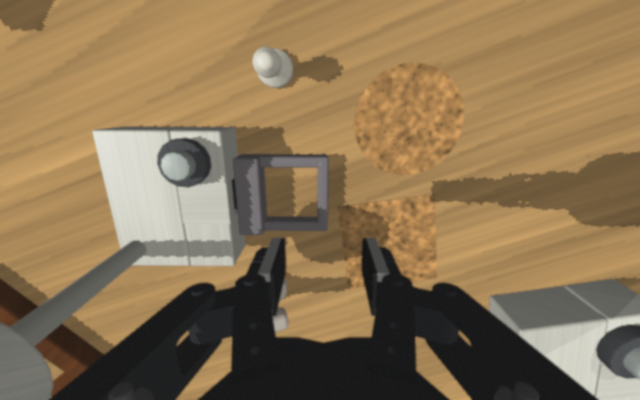

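The button is released again, the pack is still plugged in, and the loop bar is at about (323,192). I'll measure the bar.

```bash
python3 - <<'E'
from h import *
import pickle
p,_=pickle.load(open("w3.pkl","rb"))
for poly in [[(-.124,-.026),(-.124,.026)],[(-.134,-.036),(-.134,.036)]]:
    for x,y in poly:
        W=(.637+.342*x-.94*y,.1825+.94*x+.342*y,.016);print((x,y),np.round(W,3),proj(p,W).round(1))
for q in [(.593,.0614,.016),(.593,.0614,.0)]: print("tcp tgt",proj(p,q).round(1))
im=cv2.resize(p["image"][130:260,220:440],None,fx=3.6,fy=3.6,interpolation=2);cv2.imwrite("pics/w3z.png",im)
E
```

```text
(-0.124, -0.026) [0.619 0.057 0.016] [318.  167.5]
(-0.124, 0.026) [0.57  0.075 0.016] [318.3 221.5]
(-0.134, -0.036) [0.625 0.044 0.016] [329.4 156.3]
(-0.134, 0.036) [0.557 0.069 0.016] [328.8 231.2]
tcp tgt [323.4 195.3]
tcp tgt [323.4 190.2]
```

View pics/w3z.png

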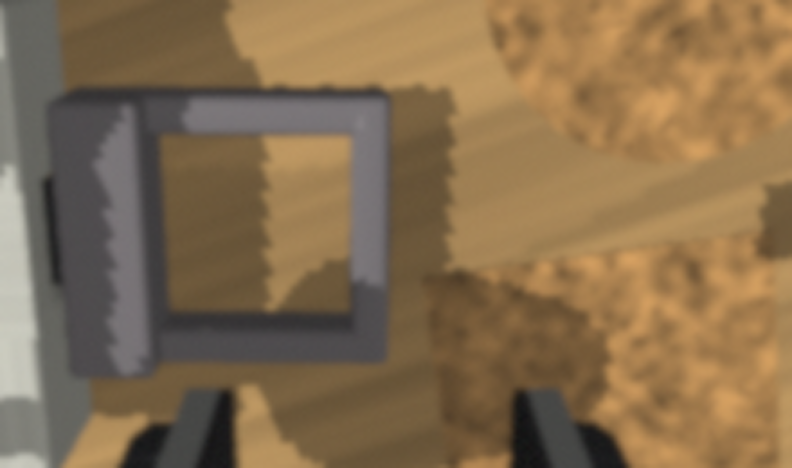

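```bash
python3 -m handwheel '[[0,0,0,5,0,0,0],[0,0,0,9,0,0,0],[0,0,0,10.8,0,0,0],[0,0,0,11.5,0,0,0],[0,0,0,11.5,0,0,0],[1,0,0,11.5,0,0,0],[1,0,0,11.5,0,0,0],[1,0,0,11.5,0,0,0],[1,0,0,11.5,0,0,0]]'
python3 look.py w4 knight pawn mat_square
```

```text
t: 8.78
eef_pos: [0.5937, 0.0613, 0.0048]
tcp_rot: [[0.94, -0.341, 0.003], [-0.341, -0.94, 0.0], [0.003, -0.001, -1.0]]
ft_force: [-0.4, -0.2, 6.7]
opening: 0.0077
knight [([234.3, 40.4], 0.73, [0.709, 0.064])]
pawn [([235.5, 42.0], 0.86, [0.708, 0.064])]
mat_square [([429.8, 326.8], 0.66, [0.515, 0.016])]
```

View pics/w4.png

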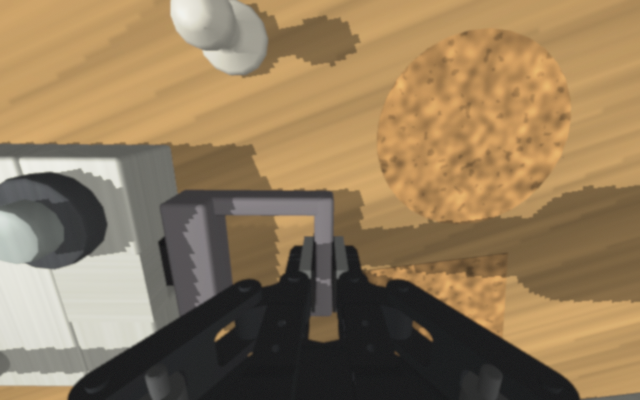

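The fingers grip the outer bar at (323,250), with one pad inside the hole. Now I'll pull along tool +y, relieving the table contact slightly.

```bash
python3 -m handwheel '[[1,0,0.3,-0.15,0,0,0],[1,0,0.8,-0.15,0,0,0],[1,0,1.4,-0.15,0,0,0],[1,0,2.0,-0.15,0,0,0],[1,0,2.8,-0.15,0,0,0],[1,0,3.6,-0.15,0,0,0],[1,0,4.4,-0.15,0,0,0],[1,0,5,-0.15,0,0,0],[1,0,5,-0.15,0,0,0]]'
python3 look.py w5 mat_square pack pack_loop
```

```text
t: 10.1
eef_pos: [0.5754, 0.0132, 0.0049]
tcp_rot: [[0.94, -0.342, -0.0], [-0.342, -0.94, -0.001], [-0.0, 0.001, -1.0]]
ft_force: [-1.6, -2.6, 4.1]
opening: 0.0079
mat_square [([350.4, 323.8], 0.71, [0.517, 0.016])]
pack [([208.7, 250.9], 0.62, [0.596, 0.078])]
pack_loop []
```

View pics/w5.png

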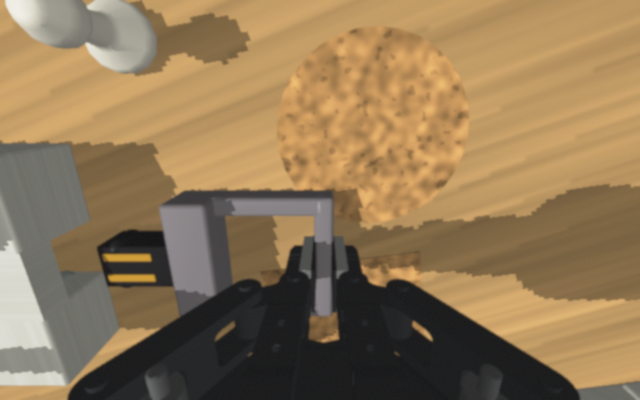

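The plug is fully out, with its tip at (100,262) clear of the lamp face. Next I'll slide the loop centre to the square mat, about (0.517, 0.014).

```bash
python3 -m handwheel '[[1,-0.3,1,0,0,0,0],[1,-1,2,0,0,0,0],[1,-1.8,3,0,0,0,0],[1,-2.7,4,0,0,0,0],[1,-3.6,4.7,0,0,0,0],[1,-4.5,4.9,0,0,0,0],[1,-5.2,4.9,0,0,0,0],[1,-5.5,4.9,0,0,0,0],[1,-5.5,4.9,0,0,0,0]]'
python3 look.py w6 mat_square pack
```

```text
t: 11.42
eef_pos: [0.5068, -0.0128, 0.0048]
tcp_rot: [[0.94, -0.341, -0.001], [-0.341, -0.94, 0.0], [-0.001, 0.0, -1.0]]
ft_force: [-3.2, -0.2, 5.2]
opening: 0.0077
mat_square [([270.8, 245.7], 0.63, [0.518, 0.016])]
pack [([209.4, 247.2], 0.63, [0.529, 0.05])]
```

View pics/w6.png

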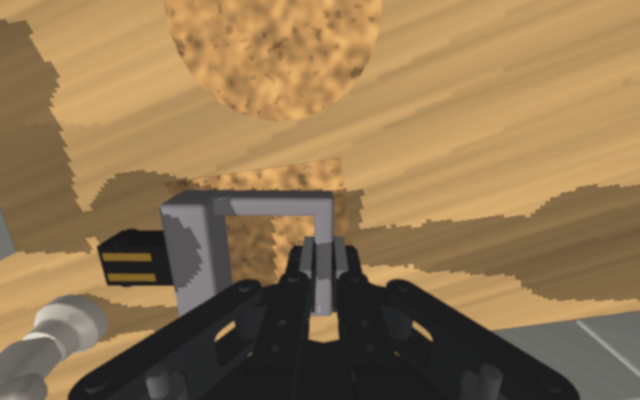

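The loop is over the square mat and the knight at (60,330) is still upright. I'll release halfway, rise straight up and check.

```bash
python3 -m handwheel '[[0.2,0,0,0,0,0,0],[0.2,0,0,0,0,0,0],[0.2,0,0,0,0,0,0],[0.2,0,0,-1.5,0,0,0],[0.2,0,0,-4,0,0,0],[0.2,0,0,-9,0,0,0],[0.2,0,0,-15,0,0,0],[0.2,0,0,-20,0,0,0],[0.2,3,0,-22,0,0,0],[0.2,3,0,-22,0,0,0]]'
python3 look.py w7 mat_square pack pack_loop knight pawn
python3 - <<'E'
from h import *
p=bot.grab_frame("scene");cv2.imwrite("pics/end_scene.png",p["image"])
for k in ["pack_loop","mat_square","knight","pawn"]:
    z=.008 if k=="pack_loop" else 0
    print(k,[(round(a["conf"],2),onz(p,a["centre"],z)[:2].round(3)) for a in bot.mark_of(k,p)][:2])
print(bot.sense()["ft_force"])
E
```

```text
t: 12.82
eef_pos: [0.5368, -0.0238, 0.2276]
tcp_rot: [[0.94, -0.342, 0.005], [-0.342, -0.94, -0.001], [0.004, -0.001, -1.0]]
ft_force: [0.3, 0.5, -0.7]
opening: 0.0339
mat_square [([303.3, 190.8], 0.92, [0.515, 0.013])]
pack [([272.5, 190.2], 0.97, [0.531, 0.053])]
pack_loop [([212.7, 227.0], 0.28, [0.509, 0.155])]
knight [([213.5, 226.8], 0.91, [0.509, 0.154]), ([132.0, 123.4], 0.55, [0.674, 0.187])]
pawn [([207.0, 58.4], 0.92, [0.709, 0.062])]
pack_loop [(0.65, array([0.517, 0.02 ]))]
mat_square [(0.74, array([0.511, 0.015]))]
knight [(0.64, array([0.515, 0.153]))]
pawn [(0.52, array([0.516, 0.019]))]
[-0.49951335 -0.00112506  0.74587854]
```

View pics/w7.png

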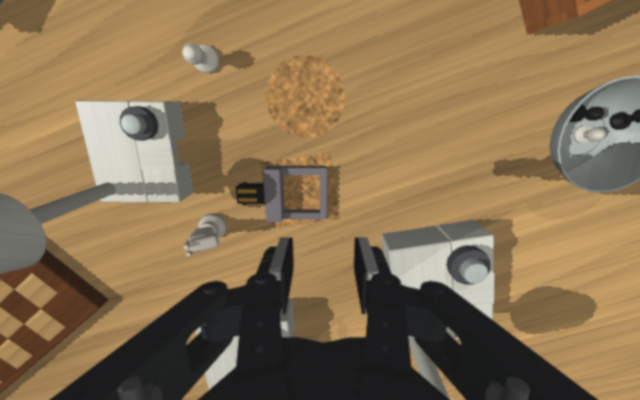

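View pics/end_scene.png

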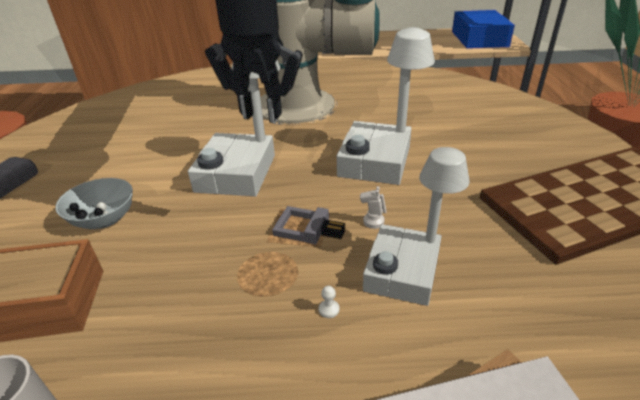

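The pack lies flat with its loop centred over the square mat (w7 pixel 303,193). The knight and pawn are upright and unmoved, and the gripper is free. I'll hand the job in.

```bash
python3 -m handwheel '[[0.2,0,0,0,0,0,0],[0.2,0,0,0,0,0,0]]'; python3 -c "
from station import bot
bot.close_job()"
```

```text
t: 13.62
eef_pos: [0.5354, -0.0233, 0.2248]
tcp_rot: [[0.94, -0.341, -0.0], [-0.341, -0.94, -0.0], [0.0, 0.0, -1.0]]
ft_force: [-0.1, 0.5, 0.3]
opening: 0.0342
the job is handed in; nothing more can be done
```

I pressed the lamp's button down to its stop and let it spring back. Then I gripped the outer bar of the pull loop, pulled the pack about 51 mm straight out, slid it onto the square mat, released it and raised the gripper clear. The job was handed in at about 13.6 s; no verdict is reported.

**Button:** the force rose to 13.5 N while the tip stopped at a height of 55.9 mm, which matches fully down. It looks released in the later pictures.

**Loop position:** the scene camera puts the loop at (0.517, 0.020) and the square mat at (0.511, 0.015), about 8 mm apart. The wrist view also shows it centred on the mat.

**Pack:** it lies flat, clear of the socket, and nothing touches it.

**Knight and pawn:** both stand upright, within about 3 mm of where they were first measured.

**Checks that disagreed:**
- In the wrist view the network gave a low-confidence loop mark (0.28) on the knight.
- In the scene view it put the pawn on the pack (0.52).
- I took both as false detections, since the pictures and the wrist view's own 0.92 pawn mark contradict them.
- While the bar was gripped, the opening read 7.7 mm against the stated 10 mm bar, but the grip held.

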